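Unscrew the cap of the specimen shipper

ROBOT

A 6-joint arm with a two-finger parallel gripper is mounted at the origin on a cart in front of the work surface, level with it; the furniture and walls round the work are solid. World frame = base frame: x ahead of the robot, y to its left, z up, the work surface at z = 0. Lengths are in mm, angles in rad, forces in N, time in s.
With the tool pointing down it reaches from about 250 to 800 mm from the base axis. Payload 8.5 kg.
Tool frame: the origin (TCP) lies midway between the tips of the shut fingers; the grasp point (between the pads) lies 19 mm behind it; z points along the fingers, x is the direction in which the jaws open and shut, and the axes are right-handed (so a half turn about z gives the same grasp; the last joint's range is limited). The gripper opens to 85 mm and grips with 20 to 120 N. Pads are 22 mm wide; open, the fingers measure 114 mm over their backs; the gripper's body (76 mm by 85 mm) begins 54 mm behind the grasp point. The pads swing forward as they close: fully open they stand 13 mm farther back than shut.
Start: joints at [-1.194, 0.238, -0.013, 1.319, 0, 1.571], TCP at [193.154, -488.129, 231.276] pointing down, gripper open.
Joint ranges: [-2.66, 2.66], [-1.03, 1.9], [-1.14, 1.46], [-1.82, 2.27], [-1.45, 1.34], [-3.14, 3.14]. Speed limits (rad/s): [2.22, 2.22, 2.79, 3.14, 3.14, 3.14].

INTERFACE

Orientations are given as a rotation vector (axis times angle).
In Python, from plant import env, viewer gives the robot as it stands.
- The arm moves only by the shell command python3 -m jog 'ROWS' [FORCE]. ROWS is JSON, a list of rows, each a list of 7 numbers: the shift along the world's x, y, z in m, then the turn, a rotation vector about the world's x, y, z in rad, then the gripper command: -1 is fully open, 1 is shut, values between are in proportion. In form: [[x, y, z, wx, wy, wz, claw], ...]. A call has 1 to 12 rows; each row is the pose to reach, as a shift and turn from the pose commanded when the call began; what a row does not reach only later rows make up. A row lasts 1/12 s, in which the tool goes at most 41.7 mm and 7.16 degrees, less where a joint would pass 70% of its speed; a pose out of reach is approached as far as the arm can. A call with a gripper value outside its range is refused whole. The fingers move at their own pace and stop on an object; FORCE is the grip in N (left out, the last holds). Time passes only in rows, so rows that repeat a pose let the fingers close. It gives the time, the measured TCP pose, the force and the opening at its end, in the units of the state.
- env.observe(): the state, without advancing time (a new reading comes with each control period).
- viewer.camera(name): name is "scene" or "top" or "wrist"; returns the picture (400x640x3 uint8, red, green, blue); there is no depth.
- viewer.camera_model(name): a dict with "intrinsics" (3x3 intrinsics, pixels), "pose" (4x4, takes a point from camera to world coordinates). Camera axes: x right, y down, z forward; pixel columns grow to the right and rows downward; lengths in mm; the calibration is good to about 2 mm. A picture is of the moment at which its call begins: read the wrist's pose just before it. camera_model takes no time and is no camera call; for the wrist camera it gives the pose at the moment of the call.
- env.job_done(): hands the job in, once; it reports no verdict.
The state is a dict: "t": time; "joint_pos": joint angles; "qd": joint speeds; "joint_efforts": joint torques, N m; "tcp_pos": TCP position; "ee_rot": TCP orientation; "ft_force": force on the tool from outside, world axes, zero at the start; "torque": the same for the moment, N m; "grip_width": finger opening in mm.
Only numpy, scipy, OpenCV 4.12 (cv2) and the standard library are available. Lean on these libraries where they do the work, as an engineer would, in place of code of your own. Each camera call takes 0.05 s, during which the arm holds its last target.

TASK

Open the specimen shipper so that the tube inside can be taken out: unscrew its orange cap (anticlockwise from above, re-gripping as often as the thread needs, without wrenching it off), lift it clear and set it down gently on the steel tray, open side down, and let go. Leave the stain bottle, the timer and the marker where they are, and do not shove the tray about.

Things in the scene. Friction and masses are not known exactly. Their poses are not given: they have to be found in the camera images.
- shipper: white specimen shipper upright in a stand fixed to the bench. Origin: centre of the stand's underside, on the worktop; z up = thread axis. Base plate 100x100x12 mm, black collar 60 mm wide up to 42 mm, clamp ear at -x, body 42 mm across up to 96 mm, threaded neck 42 mm across, rim at 122 mm. The tube inside stays there. Two-start right-hand thread, 13 mm rise per turn (2.07 mm per rad).
- cap_center (a point): centre (half-way up) of the round orange screw cap: 50 mm across, 44 mm high, about 60 g, ribbed, hollow from below. Screwed home its centre is 122 mm above the worktop on the shipper's axis, underside at 100 mm. 2.5 mm of axial play. It lets go after 3.8 to 5.0 rad anticlockwise from above: varies, unseen; turning on does no harm. Until then a pull upward is stopped by the thread.
- shipper_rim (a point): centre of the shipper's neck rim, 122 mm above the worktop, on the thread axis. A freed cap must rise 22 mm above its seat for its underside to pass the rim; while being unscrewed it climbs 2.07 mm per rad.
- tray: loose stainless steel tray, 156 mm (its x) x 262 mm (its y), rim 22 mm high, 0.6 kg; origin: centre of its underside, z up. The flat floor inside is 2 mm above the worktop and 130 x 235 mm; the cap standing on it has its centre 24 mm above the worktop.
- stain_bottle: bystander: square red stain bottle with a red cap, 42 x 42 x 104 mm, standing behind the shipper; origin: centre of its underside
- timer: bystander: white kitchen-type timer, 56 x 70 x 20 mm, lying flat; origin: centre of its underside
- marker: bystander: white marker pen with red cap, 137 x 12 x 13 mm, lying flat along its x axis; origin: centre of its underside

How it is judged (in metres and radians):
On the way:
1. the cap is off the thread and lifted clear above the neck (z of cap_center in the frame of shipper above 0.146 m and horizontal distance between cap_center and shipper below 0.03 m), for 0.05 s.
At the end, for the whole second after the job is handed in: The cap stands flat on the floor of the steel tray (tilt under 0.12 rad, open side down, not on the rim), released and at rest; the tray is within 40 mm of where it was; stain bottle (upright), timer and marker are within 20 mm of where they were (x of cap_center in the frame of tray between -0.065 and 0.065 m and y of cap_center in the frame of tray between -0.12 and 0.12 m and z of cap_center in the frame of tray between 0.018 and 0.031 m and angle between cap_center's own z axis and vertical below 0.12 rad and contact force between cap and the fingers below 0.05 N and linear speed of cap below 0.02 m/s and distance of tray from where it was at the start of the episode below 0.04 m and distance of each of stain_bottle, timer, marker from where it was at the start of the episode below 0.02 m and angle between stain_bottle's own z axis and vertical below 0.2 rad); the robot touches nothing.
It fails at once if the cap is wrenched: more than 75 N between the cap and the shipper (contact force between cap and shipper above 75 N).
It fails at once if the cap is dropped (falls faster than 0.6 m/s with no finger on it, about 2 cm of fall) (linear speed of cap above 0.6 m/s and contact force between cap and the fingers below 0.01 N).
It fails at once if the stain bottle is knocked over (angle between stain_bottle's own z axis and vertical above 0.5 rad).
It also fails if it takes over 67 s, if anything falls off the work surface, if the arm or the gripper's body presses on something with over 40 N, if the wrist force passes 120 N, or if a joint passes its speed limit or range.

## Working session

There is one attempt and no reset: what is moved stays moved. The work goes in short steps, Python scripts to look and compute and a shell command to move; the robot and the scene stay as the last step left them, time stands still between calls to the robot, and variables do not carry over. Pictures are saved under pics/ and viewed, and the job is handed in when it is done.

```bash
ls; mkdir -p pics
python3 - <<'E'
from plant import env, viewer
import cv2
o=env.observe(); print(o)
for n in ["scene","top","wrist"]:
    m=viewer.camera_model(n); print(n,m)
    cv2.imwrite(f"pics/{n}0.png",viewer.camera(n)[:,:,::-1])
E
```

```text
pics
{'t': 0.0, 'joint_pos': array([-1.19401806e+00,  2.38800415e-01, -1.42633066e-02,  1.31917686e+00,
       -1.01726509e-05,  1.57082920e+00]), 'qd': array([ 0.00089521, -0.00149255, -0.00032412, -0.00052709, -0.00124887,
       -0.00010184]), 'joint_efforts': array([-2.24202731e-04, -5.38780832e+01,  3.46434760e+01,  1.85744371e-02,
        2.12839547e-05,  3.05350045e-05]), 'tcp_pos': array([ 193.00786002, -487.79401386,  230.66378789]), 'ee_rot': array([-2.59746833e+00,  1.76570420e+00,  1.88472100e-03]), 'ft_force': array([ 0.25120156, -0.72966747,  0.82984152]), 'torque': array([-0.02833215,  0.00780695,  0.00431625]), 'grip_width': 85.19621359057362}
scene {'intrinsics': array([[414.3096704 ,   0.        , 317.99946052],
       [  0.        , 414.3096704 , 200.67192662],
       [  0.        ,   0.        ,   1.        ]]), 'pose': array([[-7.42327677e-01, -5.48898454e-01,  3.84265674e-01,
         2.04197738e+02],
       [-6.70023936e-01,  6.04522185e-01, -4.30837386e-01,
         4.24853310e+02],
       [ 4.18885049e-03, -5.77289715e-01, -8.16528651e-01,
         8.77627758
[... 443 characters left out ...]
],
       [-8.83030165e-03, -1.69005519e-01, -9.85575548e-01,
         9.30694782e+02],
       [ 0.00000000e+00,  0.00000000e+00,  0.00000000e+00,
         1.00000000e+00]])}
wrist {'intrinsics': array([[337.44708142,   0.        , 315.23451798],
       [  0.        , 337.44708142, 196.70154716],
       [  0.        ,   0.        ,   1.        ]]), 'pose': array([[ 3.67082089e-01, -8.88009379e-01, -2.76929742e-01,
         2.64348277e+02],
       [-9.30187517e-01, -3.49992607e-01, -1.10708437e-01,
        -4.59225835e+02],
       [ 1.38676772e-03,  2.98235673e-01, -9.54491257e-01,
         3.74042867e+02],
       [ 0.00000000e+00,  0.00000000e+00,  0.00000000e+00,
         1.00000000e+00]])}
```

View pics/scene0.png

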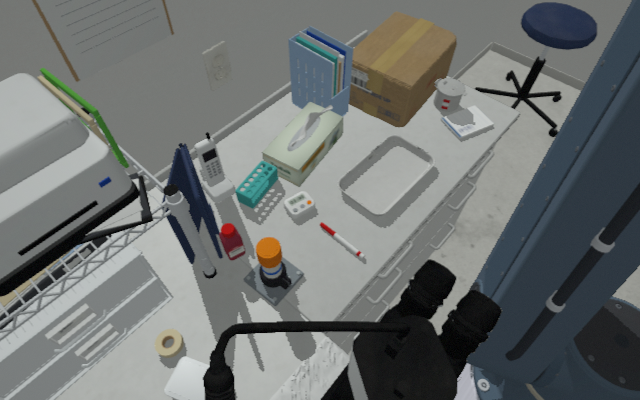

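View pics/top0.png

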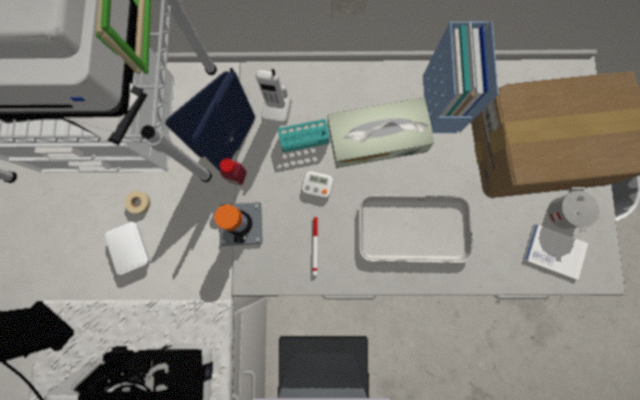

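```bash
cat > h.py <<'E'
import numpy as np, cv2
from plant import env, viewer
def ray(n,px,m=None):
    m=m or viewer.camera_model(n); P=m["pose"]; d=P[:3,:3]@np.linalg.inv(m["intrinsics"])@np.array([px[0],px[1],1.]); return P[:3,3],d
def plane(n,px,z,m=None):
    c,d=ray(n,px,m); return c+d*(z-c[2])/d[2]
def proj(n,p,m=None):
    m=m or viewer.camera_model(n); P=m["pose"]; q=P[:3,:3].T@(np.array(p,float)-P[:3,3]); u=m["intrinsics"]@q; return u[:2]/u[2]
def tri(a,b):
    A=np.zeros((3,3)); B=np.zeros(3)
    for c,d in (a,b):
        d=d/np.linalg.norm(d); M=np.eye(3)-np.outer(d,d); A+=M; B+=M@c
    return np.linalg.solve(A,B)
def orange(img):
    h=cv2.cvtColor(img,cv2.COLOR_RGB2HSV); return cv2.inRange(h,(7,170,120),(17,255,255))
E
python3 - <<'E'
from h import *
cs={}
for n in["scene","top"]:
    im=cv2.imread(f"pics/{n}0.png")[:,:,::-1].copy()
    k,l,s,c=cv2.connectedComponentsWithStats(orange(im))
    for i in range(1,k):
        if s[i,4]>60: print(n,s[i],c[i])
    # circle scan crop
    x,y=(270,250) if n=="scene" else (230,215)
    cv2.imwrite(f"pics/{n}0z.png",cv2.resize(im[y-70:y+60,x-90:x+90,::-1],None,fx=4.4,fy=4.4,interpolation=2))
for nm,px in dict(post_foot=(207,177),tray_tl=(362,199),tray_tr=(467,200),tray_br=(467,262),tray_bl=(360,260),plate=(241,224)).items():
    print(nm,plane("top",px,0 if 'p' in nm else 22).round())
print(plane("top",(150,132),400).round())
E
```

```text
scene [256 238  25  30 511] [268.07240705 250.72994129]
top [215 205  27  24 483] [227.37681159 216.44513458]
post_foot [663. 277.   0.]
tray_tl [ 603. -100.   22.]
tray_tr [ 600. -347.   22.]
tray_br [ 456. -337.   22.]
tray_bl [461. -92.  22.]
plate [547. 189.   0.]
[636. 237. 400.]
```

View pics/scene0z.png

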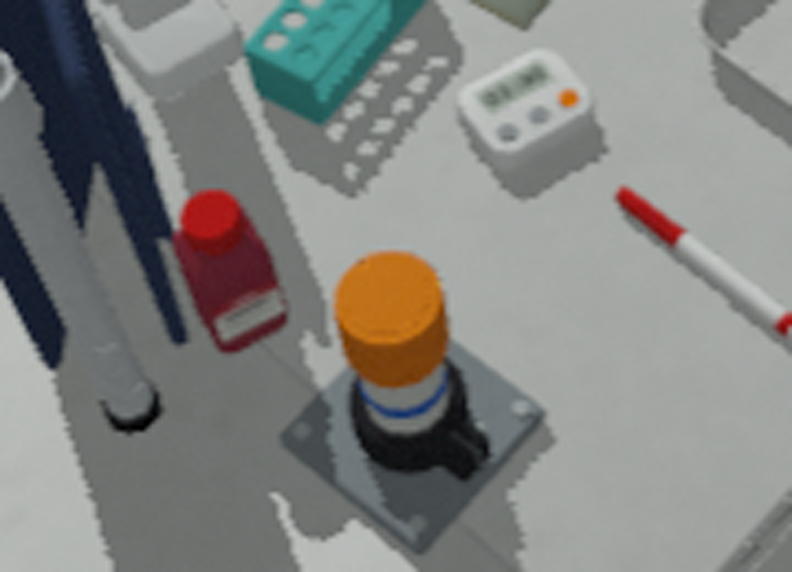

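View pics/top0z.png

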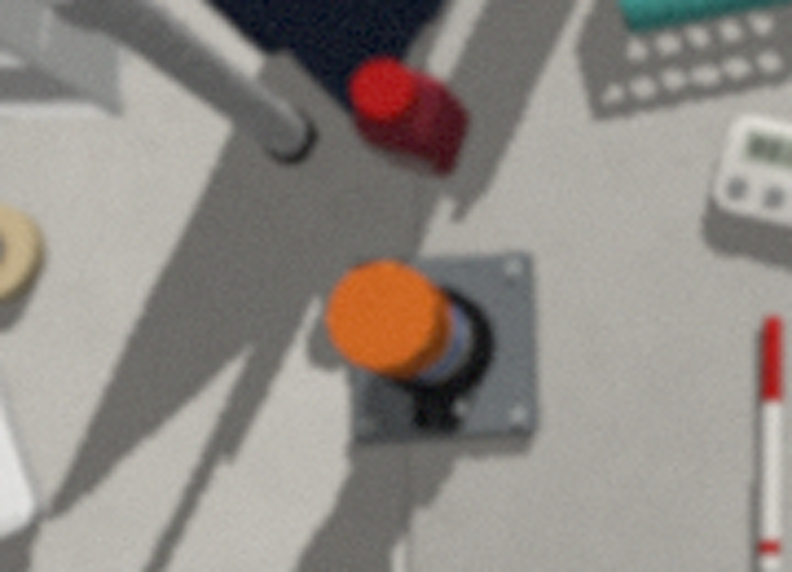

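Run:
```python
from h import *
print(tri(ray("scene",(268.1,250.7)),ray("top",(227.4,216.4))))
# model: cap outline bbox centre for candidate; simple circle of top rim in top view
for cx in (540,545,550,555):
    for cy in (185,190,195):
        out=[]
        a=np.linspace(0,2*np.pi,60)
        for n in("scene","top"):
            pts=np.array([proj(n,(cx+25*np.cos(t),cy+25*np.sin(t),z)) for t in a for z in(100,144)])
            h=cv2.convexHull(pts.astype(np.float32)); M=cv2.moments(h); out+= [round(M['m10']/M['m00'],1),round(M['m01']/M['m00'],1)]
        print(cx,cy,out)
# post triangulated knob: 
print(tri(ray("scene",(172,192)),ray("top",(150,132))), tri(ray("scene",(210,272)),ray("top",(207,177))))
```

```text
[548.98829902 190.46855243 127.48004279]
540 185 [273.2, 252.6, 230.1, 220.9]
540 190 [271.4, 254.2, 227.7, 220.9]
540 195 [269.6, 255.9, 225.3, 220.9]
545 185 [271.5, 251.2, 230.2, 218.5]
545 190 [269.7, 252.8, 227.8, 218.5]
545 195 [267.9, 254.4, 225.4, 218.6]
550 185 [269.8, 249.7, 230.3, 216.1]
550 190 [268.0, 251.3, 227.9, 216.2]
550 195 [266.2, 252.9, 225.5, 216.2]
555 185 [268.1, 248.3, 230.4, 213.8]
555 190 [266.3, 249.9, 228.0, 213.8]
555 195 [264.5, 251.5, 225.6, 213.8]
[667.38566487 279.01747167 310.32788131] [665.1257368  278.2233473   -0.87781783]
```

```bash
python3 -m jog '[[0.018,0.034,0.01,0,0,0.02,-1],[0.036,0.068,0.02,0,0,0.04,-1],[0.054,0.102,0.03,0,0,0.06,-1],[0.072,0.136,0.03,0,0,0.08,-1],[0.09,0.17,0.03,0,0,0.1,-1],[0.108,0.204,0.03,0,0,0.12,-1],[0.126,0.238,0.03,0,0,0.14,-1],[0.144,0.272,0.03,0,0,0.16,-1],[0.162,0.306,0.03,0,0,0.18,-1],[0.178,0.338,0.03,0,0,0.2,-1],[0.178,0.338,0.03,0,0,0.2,-1]]' 60; python3 -c "
from h import *
from scipy.spatial.transform import Rotation as R
o=env.observe();print(o['joint_pos'].round(3),o['tcp_pos'].round(1),R.from_rotvec(o['ee_rot']).as_matrix().round(3))"
```

```text
t: 1.07
tcp_pos: [373.0, -145.5, 261.2]
ee_rot: [-2.765, 1.488, 0.0]
ft_force: [0.3, 0.1, -0.2]
grip_width: 85.6
[-3.730e-01  1.400e-02 -2.020e-01  1.354e+00  2.000e-03  2.185e+00] [ 373.  -145.5  261.2] [[ 0.551 -0.834  0.001]
 [-0.834 -0.551  0.002]
 [-0.001 -0.002 -1.   ]]
```

```bash
python3 -m jog '[[0.018,0.034,0,0,0,0,-1],[0.036,0.068,0,0,0,0,-1],[0.054,0.102,0,0,0,0,-1],[0.072,0.136,0,0,0,0,-1],[0.09,0.17,0,0,0,0,-1],[0.108,0.204,0,0,0,0,-1],[0.126,0.238,0,0,0,0,-1],[0.144,0.272,0,0,0,0,-1],[0.162,0.306,0,0,0,0,-1],[0.1765,0.3355,0,0,0,0,-1],[0.1765,0.3355,0,0,0,0,-1],[0.1765,0.3355,0,0,0,0,-1]]'; python3 -c "
from h import *
o=env.observe();print(o['joint_pos'].round(3),o['tcp_pos'].round(1))
m=viewer.camera_model('wrist')
im=viewer.camera('wrist');cv2.imwrite('pics/w1.png',im[:,:,::-1])
k,l,s,c=cv2.connectedComponentsWithStats(orange(im))
i=1+s[1:,4].argmax();print(s[i],c[i],plane('wrist',c[i],144,m),plane('wrist',c[i],122,m))
cv2.imwrite('pics/s1.png',viewer.camera('scene')[:,:,::-1])
"
```

```text
t: 2.07
tcp_pos: [547.9, 186.6, 260.0]
ee_rot: [2.762, -1.494, -0.002]
ft_force: [0.1, -0.1, -0.7]
grip_width: 85.8
[0.328 0.327 0.185 1.43  0.    2.891] [547.9 186.6 260. ]
[ 282  150   61   68 2976] [312.21102151 185.90927419] [550.4634644  190.96854169 144.        ] [545.21489896 187.73086198 122.        ]
```

View pics/w1.png

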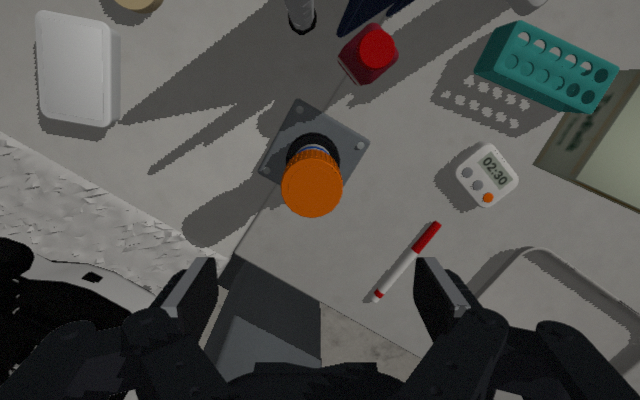

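View pics/s1.png

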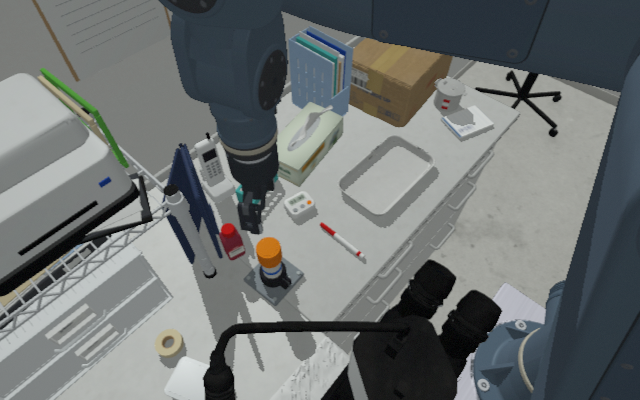

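```bash
python3 -c "
from h import *
m=viewer.camera_model('wrist')
im=viewer.camera('wrist');cv2.imwrite('pics/w2.png',im[:,:,::-1])
o=env.observe();print(o['joint_pos'].round(3),o['tcp_pos'].round(1))
k,l,s,c=cv2.connectedComponentsWithStats(orange(im))
i=1+s[1:,4].argmax();print(s[i],c[i])
hc=cv2.convexHull(cv2.findContours((l==i).astype('uint8'),0,1)[0][0]);M=cv2.moments(hc);cc=np.array([M['m10'],M['m01']])/M['m00'];print(cc)
a=np.linspace(0,6.28,60)
def pc(p):
    h=cv2.convexHull(np.array([proj('wrist',(p[0]+25*np.cos(t),p[1]+25*np.sin(t),z),m) for t in a for z in(100,144)]).astype('f4'));M=cv2.moments(h);return np.array([M['m10'],M['m01']])/M['m00']
from scipy.optimize import fsolve
print(fsolve(lambda p:pc(p)-cc,[549.,190.],epsfcn=1e-3), plane('top',(231,168),104))
P=m['pose'];print(P[:3,3])
"
```

```text
[ 0.325  0.324  0.182  1.43  -0.     2.891] [547.2 184.4 261.2]
[ 280  148   62   68 2968] [310.81671159 184.00033693]
[311.02724359 183.22900088]
[547.71578163 189.01870217] [658.65444318 192.77134553 104.        ]
[611.67782615 227.17775348 404.08205014]
```

```bash
python3 -m jog '[[0.0015,0.005,-0.02,0,0,0,-1],[0.0015,0.005,-0.04,0,0,0,-1],[0.0015,0.005,-0.06,0,0,0,-1],[0.0015,0.005,-0.08,0,0,0,-1],[0.0015,0.005,-0.1,0,0,0,-1],[0.0015,0.005,-0.115,0,0,0,-1],[0.0015,0.005,-0.13,0,0,0,-1],[0.0015,0.005,-0.14,0,0,0,-1],[0.0015,0.005,-0.15,0,0,0,-1],[0.0015,0.005,-0.159,0,0,0,-1],[0.0015,0.005,-0.159,0,0,0,-1],[0.0015,0.005,-0.159,0,0,0,-1]]' 20; python3 -c "
from h import *
cv2.imwrite('pics/w3.png',viewer.camera('wrist')[:,:,::-1])
cv2.imwrite('pics/s3.png',viewer.camera('scene')[160:300,200:360,::-1].repeat(4,0).repeat(4,1))
"
```

```text
t: 3.22
tcp_pos: [549.0, 190.1, 102.3]
ee_rot: [2.761, -1.498, -0.0]
ft_force: [0.2, 0.0, 0.7]
grip_width: 85.4
```

View pics/w3.png

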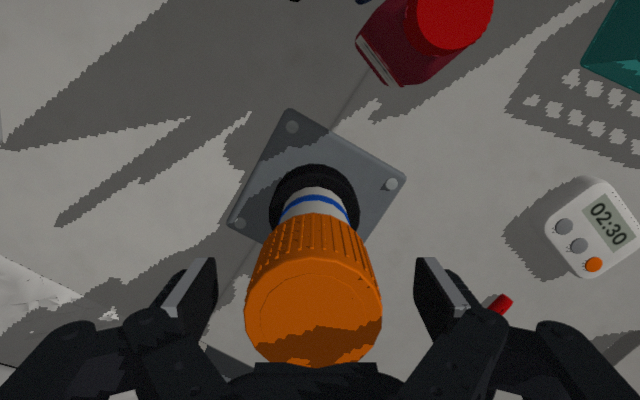

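View pics/s3.png

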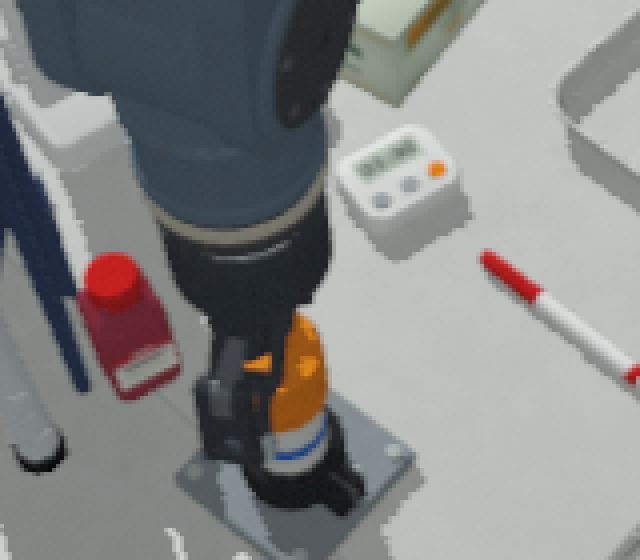

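The cap (centre about (314,290) in the wrist view) sits centrally between the fingers at columns 216 and 414. I'll close gently.

```bash
python3 -m jog '[[0,0,0,0,0,0,0],[0,0,0,0,0,0,0.5],[0,0,0,0,0,0,1],[0,0,0,0,0,0,1],[0,0,0,0,0,0,1],[0,0,0,0,0,0,1],[0,0,0,0,0,0,1],[0,0,0,0,0,0,1]]' 25
```

```text
t: 3.98
tcp_pos: [549.1, 190.9, 102.8]
ee_rot: [-2.761, 1.497, 0.0]
ft_force: [-2.5, 2.0, 5.7]
grip_width: 48.4
```

```bash
python3 -m jog '[[0,0,0,0,0,0,1],[0,0,0,0,0,0,1],[0,0,0.0001,0,0,0.06,1],[0,0,0.0003,0,0,0.14,1],[0,0,0.0005,0,0,0.24,1],[0,0,0.0007,0,0,0.34,1],[0,0,0.0008,0,0,0.4,1],[0,0,0.0008,0,0,0.4,1]]' 50;python3 -c "
from h import *
o=env.observe();print(o['joint_pos'].round(3),o['ft_force'].round(1),o['torque'].round(2))
cv2.imwrite('pics/w4.png',viewer.camera('wrist')[:,:,::-1])"
```

```text
t: 4.65
tcp_pos: [548.7, 191.2, 103.0]
ee_rot: [-3.005, 0.912, 0.002]
ft_force: [-3.0, 4.8, 2.1]
grip_width: 48.4
[ 3.340e-01  4.020e-01 -1.120e-01  1.057e+00  2.000e-03  2.494e+00] [-3.   4.8  2.1] [1.03 0.64 0.07]
```

View pics/w4.png

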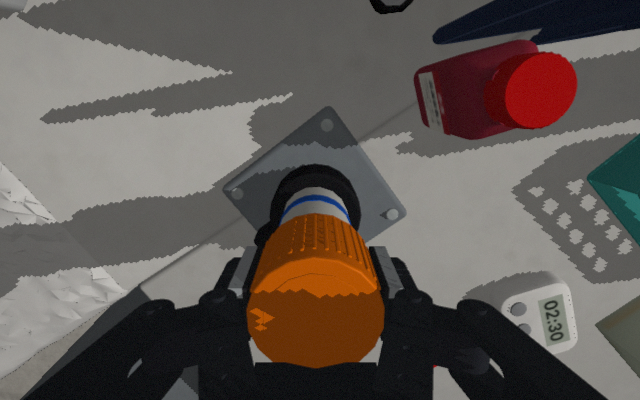

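```bash
python3 -m jog '[[0,0,0.0002,0,0,0.1,1],[0,0,0.0004,0,0,0.2,1],[0,0,0.0006,0,0,0.3,1],[0,0,0.0008,0,0,0.4,1],[0,0,0.001,0,0,0.5,1],[0,0,0.0012,0,0,0.6,1],[0,0,0.0014,0,0,0.7,1],[0,0,0.0017,0,0,0.8,1],[0,0,0.0019,0,0,0.9,1],[0,0,0.0021,0,0,1.0,1],[0,0,0.0023,0,0,1.1,1],[0,0,0.0025,0,0,1.2,1]]';python3 -c "
from h import *
o=env.observe();print(o['joint_pos'].round(3),o['ft_force'].round(1),o['torque'].round(2))
cv2.imwrite('pics/w5.png',viewer.camera('wrist')[:,:,::-1])"
```

```text
t: 5.7
tcp_pos: [547.2, 191.4, 105.3]
ee_rot: [-2.993, -0.945, 0.005]
ft_force: [-8.2, 5.6, 3.2]
grip_width: 48.2
[ 0.335  0.4   -0.109  1.064  0.003  1.294] [-8.2  5.6  3.2] [ 1.29  1.67 -0.2 ]
```

View pics/w5.png

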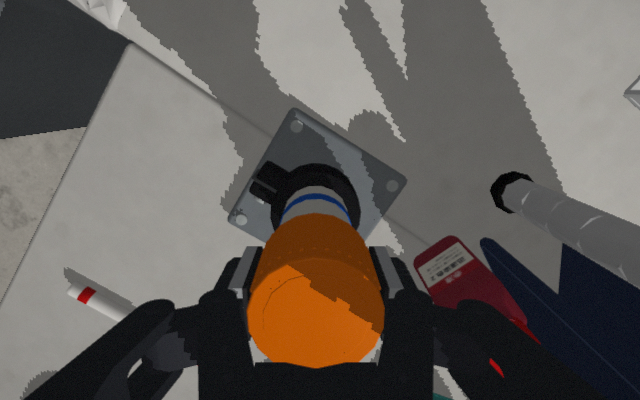

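```bash
python3 -m jog '[[-0.0003,0.0001,0.0002,0,0,0.1,1],[-0.0006,0.0002,0.0004,0,0,0.2,1],[-0.0009,0.0002,0.0006,0,0,0.3,1],[-0.0012,0.0002,0.0008,0,0,0.4,1],[-0.0015,0.0002,0.001,0,0,0.5,1],[-0.0015,0.0002,0.0012,0,0,0.6,1],[-0.0015,0.0002,0.0014,0,0,0.7,1],[-0.0015,0.0002,0.0017,0,0,0.8,1],[-0.0015,0.0002,0.0019,0,0,0.9,1],[-0.0015,0.0002,0.0021,0,0,1.0,1],[-0.0015,0.0002,0.0023,0,0,1.1,1],[-0.0015,0.0002,0.0025,0,0,1.2,1]]';python3 -c "
from h import *
o=env.observe();print(o['joint_pos'].round(3),o['ft_force'].round(1),o['torque'].round(2))
cv2.imwrite('pics/w6.png',viewer.camera('wrist')[:,:,::-1])"
```

```text
t: 6.75
tcp_pos: [546.5, 190.1, 107.8]
ee_rot: [-1.939, -2.471, 0.003]
ft_force: [-3.3, -0.7, 2.8]
grip_width: 48.1
[ 0.335  0.396 -0.109  1.068 -0.     0.095] [-3.3 -0.7  2.8] [-0.2   0.91 -0.12]
```

View pics/w6.png

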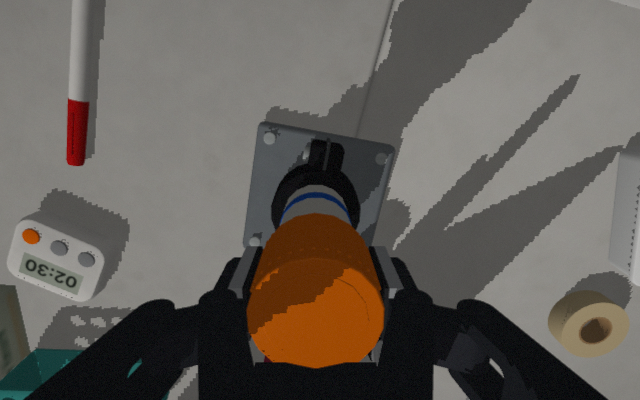

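```bash
python3 -m jog '[[0,-0.0001,0.0002,0,0,0.1,1],[0,-0.0002,0.0004,0,0,0.2,1],[0,-0.0003,0.0006,0,0,0.3,1],[0,-0.0004,0.0008,0,0,0.4,1],[0,-0.0005,0.001,0,0,0.5,1],[0,-0.0006,0.0012,0,0,0.6,1],[0,-0.0007,0.0014,0,0,0.7,1],[0,-0.0008,0.0017,0,0,0.8,1],[0,-0.0009,0.0019,0,0,0.9,1],[0,-0.001,0.0021,0,0,1.0,1],[0,-0.001,0.0023,0,0,1.1,1],[0,-0.001,0.0025,0,0,1.2,1]]';python3 -c "
from h import *
o=env.observe();print(o['joint_pos'].round(3),o['ft_force'].round(1),o['torque'].round(2))"
```

```text
t: 7.8
tcp_pos: [547.5, 189.1, 110.4]
ee_rot: [-0.21, -3.135, 0.002]
ft_force: [-1.5, -1.4, 1.3]
grip_width: 47.9
[ 3.330e-01  3.940e-01 -1.050e-01  1.072e+00 -1.000e-03 -1.104e+00] [-1.5 -1.4  1.3] [-0.28  0.28 -0.06]
```

```bash
python3 -m jog '[[0,0,0.0002,0,0,0.1,1],[0,0,0.0004,0,0,0.2,1],[0,0,0.0006,0,0,0.3,1],[0,0,0.0008,0,0,0.4,1],[0,0,0.001,0,0,0.5,1],[0,0,0.0012,0,0,0.6,1],[0,0,0.0014,0,0,0.7,1],[0,0,0.0017,0,0,0.8,1],[0,0,0.0019,0,0,0.9,1],[0,0,0.0021,0,0,1.0,1],[0,0,0.0023,0,0,1.1,1],[0,0,0.0025,0,0,1.2,1]]';python3 -c "
from h import *
o=env.observe();print(o['joint_pos'].round(3),o['ft_force'].round(1),o['torque'].round(2))"
```

```text
t: 8.8
tcp_pos: [548.7, 189.4, 113.2]
ee_rot: [-1.596, 2.704, -0.002]
ft_force: [1.9, -0.9, -0.5]
grip_width: 48.0
[ 3.330e-01  3.920e-01 -1.000e-01  1.077e+00 -1.000e-03 -2.304e+00] [ 1.9 -0.9 -0.5] [-0.1  -0.46 -0.06]
```

```bash
python3 -m jog '[[0,0,0.0002,0,0,0.1,1],[0,0,0.0004,0,0,0.2,1],[0,0,0.0006,0,0,0.3,1],[0,0,0.0008,0,0,0.4,1],[0,0,0.001,0,0,0.5,1],[0,0,0.0012,0,0,0.55,1],[0,0,0.0012,0,0,0.55,1]]';python3 -c "
from h import *
o=env.observe();print(o['joint_pos'].round(3),o['ft_force'].round(1),o['torque'].round(2))
cv2.imwrite('pics/w7.png',viewer.camera('wrist')[:,:,::-1])"
```

```text
t: 9.38
tcp_pos: [548.9, 190.0, 114.5]
ee_rot: [-2.268, 2.171, -0.002]
ft_force: [4.6, 2.8, -0.1]
grip_width: 48.4
[ 0.333  0.391 -0.098  1.079  0.    -2.852] [ 4.6  2.8 -0.1] [ 0.58 -0.81 -0.04]
```

View pics/w7.png

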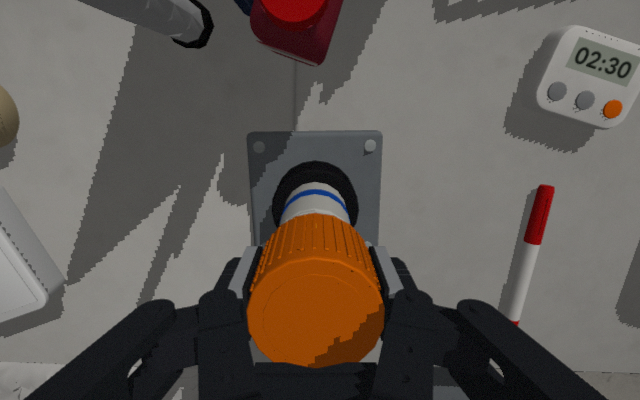

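```bash
python3 -m jog '[[0.0003,0.0002,0.0015,0,0,0,1],[0.0005,0.0003,0.003,0,0,0,1],[0.0005,0.0003,0.0045,0,0,0,1],[0.0005,0.0003,0.006,0,0,0,1],[0.0005,0.0003,0.006,0,0,0,1]]'
```

```text
t: 9.85
tcp_pos: [547.9, 189.6, 120.5]
ee_rot: [2.268, -2.173, 0.0]
ft_force: [0.3, 0.2, -0.7]
grip_width: 48.0
```

```bash
python3 -m jog '[[0,0,0.005,0,0,0,1],[0,0,0.01,0,0,0,1],[0,0,0.016,0,0,0,1],[0,0,0.022,0,0,0,1],[0,0,0.03,0,0,0,1],[0,0,0.04,0,0,0,1],[0,0,0.05,0,0,0,1],[0,0,0.06,0,0,0,1],[0,0,0.07,0,0,0,1],[0,0,0.07,0,0,0,1]]';python3 -c "
from h import *
m=viewer.camera_model('wrist')
cv2.imwrite('pics/w8.png',viewer.camera('wrist')[:,:,::-1])
im=viewer.camera('top');cv2.imwrite('pics/t8.png',im[:,:,::-1])
# tray corners from start image: inner floor outline
im=cv2.imread('pics/top0.png');cv2.imwrite('pics/tray.png',cv2.resize(im[180:280,340:490],None,fx=5,fy=5,interpolation=2))
"
```

```text
t: 10.68
tcp_pos: [549.2, 190.2, 192.9]
ee_rot: [-2.267, 2.17, -0.002]
ft_force: [0.7, -0.1, 0.2]
grip_width: 48.1
```

View pics/w8.png

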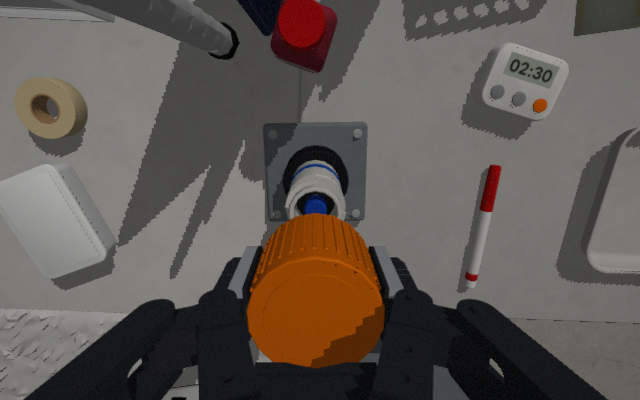

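View pics/tray.png

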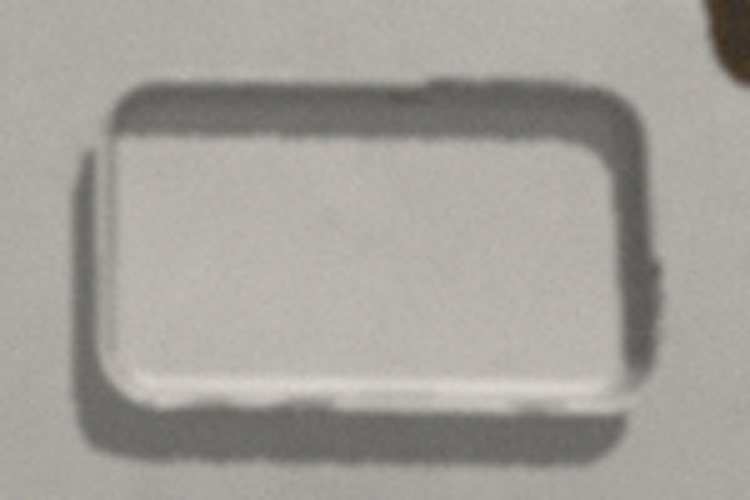

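View pics/t8.png

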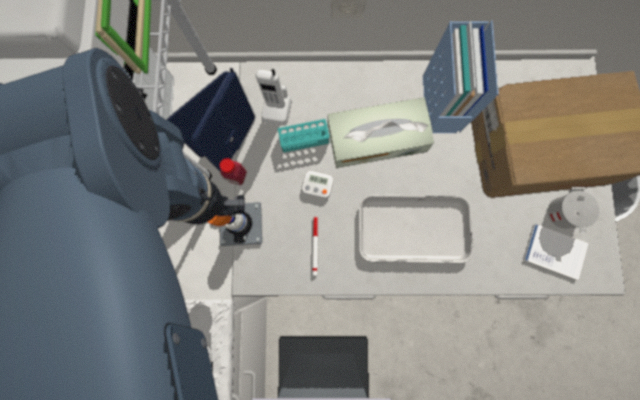

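```bash
python3 -m jog '[[0,-0.008,0,0,0,-0.08,1],[-0.001,-0.022,0,0,0,-0.2,1],[-0.002,-0.04,0,0,0,-0.32,1],[-0.003,-0.06,0,0,0,-0.44,1],[-0.004,-0.08,0,0,0,-0.56,1],[-0.005,-0.1,0,0,0,-0.68,1],[-0.006,-0.12,0,0,0,-0.8,1],[-0.007,-0.14,0,0,0,-0.92,1],[-0.008,-0.16,0,0,0,-1.04,1],[-0.009,-0.18,0,0,0,-1.16,1],[-0.01,-0.2,0,0,0,-1.28,1],[-0.01,-0.22,0,0,0,-1.4,1]]'
python3 -m jog '[[-0.001,-0.02,0,0,0,-0.12,1],[-0.002,-0.04,0,0,0,-0.24,1],[-0.003,-0.06,0,0,0,-0.36,1],[-0.004,-0.08,0,0,0,-0.48,1],[-0.005,-0.1,0,0,0,-0.6,1],[-0.006,-0.12,0,0,0,-0.72,1],[-0.007,-0.14,0,0,0,-0.84,1],[-0.008,-0.155,0,0,0,-0.96,1],[-0.009,-0.165,0,0,0,-1.08,1],[-0.009,-0.175,0,0,0,-1.2,1],[-0.009,-0.18,0,0,0,-1.32,1],[-0.009,-0.185,0,0,0,-1.44,1]]'
python3 -m jog '[[0,0,-0.01,0,0,-0.12,1],[0,0,-0.02,0,0,-0.24,1],[0,0,-0.03,0,0,-0.3,1],[0,0,-0.03,0,0,-0.3,1]]'
python3 -c "
from h import *
o=env.observe();print(o['joint_pos'].round(3),o['tcp_pos'].round(1),o['ft_force'].round(1))
m=viewer.camera_model('wrist')
cv2.imwrite('pics/w9.png',viewer.camera('wrist')[:,:,::-1])
print(plane('top',(415,229),22), [proj('wrist',(530+a*65,-219+b*117,2),m).round() for a,b in((1,1),(1,-1),(-1,1),(-1,-1))])"
```

```text
t: 11.78
tcp_pos: [537.5, -31.0, 189.6]
ee_rot: [0.327, -3.123, -0.0]
ft_force: [0.2, 0.1, -0.5]
grip_width: 48.2
t: 12.78
tcp_pos: [528.7, -215.6, 189.4]
ee_rot: [-1.815, -2.563, 0.001]
ft_force: [0.0, 0.9, -0.7]
grip_width: 48.5
t: 13.12
tcp_pos: [527.8, -214.7, 157.8]
ee_rot: [-2.171, -2.265, 0.002]
ft_force: [-0.3, 0.0, -1.5]
grip_width: 48.0
[-0.386  0.35  -0.045  1.18  -0.    -0.429] [ 527.8 -214.7  157.8] [-0.3  0.  -1.5]
[ 531.88240091 -221.498174     22.        ] [array([428., 250.]), array([187., 241.]), array([449., 113.]), array([176., 101.])]
```

View pics/w9.png

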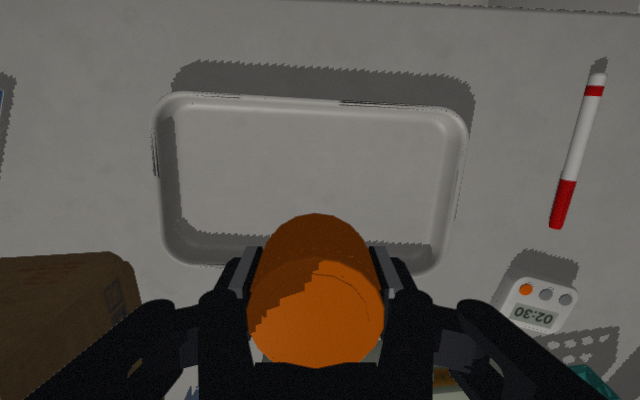

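```bash
python3 -m jog '[[0.001,-0.002,-0.01,0,0,0,1],[0.002,-0.004,-0.025,0,0,0,1],[0.003,-0.005,-0.04,0,0,0,1],[0.003,-0.005,-0.055,0,0,0,1],[0.003,-0.005,-0.07,0,0,0,1],[0.003,-0.005,-0.085,0,0,0,1],[0.003,-0.005,-0.1,0,0,0,1],[0.003,-0.005,-0.115,0,0,0,1],[0.003,-0.005,-0.127,0,0,0,1],[0.003,-0.005,-0.137,0,0,0,1],[0.003,-0.005,-0.143,0,0,0,1],[0.003,-0.005,-0.143,0,0,0,1]]'
python3 -c "
from h import *
cv2.imwrite('pics/w10.png',viewer.camera('wrist')[:,:,::-1]);o=env.observe();print(o['tcp_pos'].round(1),o['ft_force'].round(1))"
```

```text
t: 14.17
tcp_pos: [531.6, -219.9, 16.1]
ee_rot: [-2.169, -2.271, 0.001]
ft_force: [0.3, -0.3, 0.0]
grip_width: 48.4
[ 532.  -220.1   16.9] [-0.5 -1.   0.6]
```

View pics/w10.png

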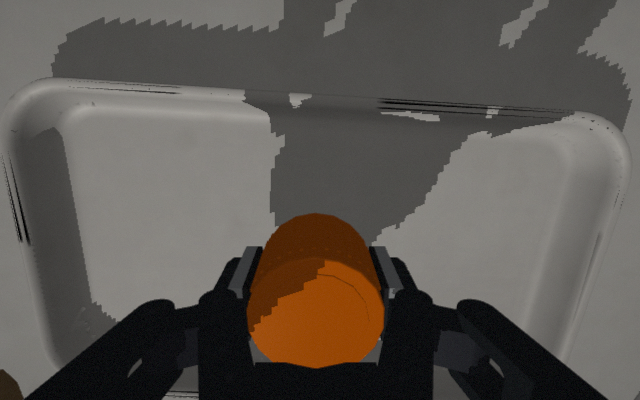

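Cap is over the tray floor, well inside the rim. Lowering slowly to contact.

```bash
python3 -m jog '[[0,0,-0.002,0,0,0,1],[0,0,-0.004,0,0,0,1],[0,0,-0.006,0,0,0,1],[0,0,-0.008,0,0,0,1],[0,0,-0.009,0,0,0,1],[0,0,-0.009,0,0,0,1]]'
```

```text
t: 14.72
tcp_pos: [532.0, -220.1, 8.1]
ee_rot: [-2.171, -2.271, 0.0]
ft_force: [0.1, -0.0, -0.6]
grip_width: 48.1
```

```bash
python3 -m jog '[[0,0,-0.0005,0,0,0,1],[0,0,-0.001,0,0,0,1],[0,0,-0.0015,0,0,0,1],[0,0,-0.0015,0,0,0,1]]'
```

```text
t: 15.05
tcp_pos: [532.1, -220.1, 6.7]
ee_rot: [2.171, 2.271, -0.0]
ft_force: [-0.3, 0.4, -0.2]
grip_width: 48.1
```

```bash
python3 -m jog '[[0,0,-0.0005,0,0,0,1],[0,0,-0.001,0,0,0,1],[0,0,-0.0015,0,0,0,1],[0,0,-0.0015,0,0,0,1]]'
```

```text
t: 15.38
tcp_pos: [532.1, -220.1, 5.2]
ee_rot: [-2.171, -2.271, 0.0]
ft_force: [0.3, 0.0, -1.0]
grip_width: 47.8
```

```bash
python3 -m jog '[[0,0,-0.0005,0,0,0,1],[0,0,-0.001,0,0,0,1],[0,0,-0.001,0,0,0,1]]'
```

```text
t: 15.63
tcp_pos: [532.2, -220.1, 4.9]
ee_rot: [2.17, 2.271, 0.0]
ft_force: [-2.5, 1.9, 7.3]
grip_width: 47.8
```

```bash
python3 -m jog '[[0,0,0,0,0,0,1],[0,0,0,0,0,0,-0.2],[0,0,0,0,0,0,-0.4],[0,0,0,0,0,0,-0.7],[0,0,0,0,0,0,-0.9],[0,0,0,0,0,0,-0.9],[0,0,0,0,0,0,-0.9],[0,0,0,0,0,0,-0.9]]' 20
python3 -c "
from h import *
cv2.imwrite('pics/w11.png',viewer.camera('wrist')[:,:,::-1])"
```

```text
t: 16.3
tcp_pos: [532.1, -220.1, 4.2]
ee_rot: [-2.171, -2.271, 0.0]
ft_force: [0.4, 0.1, -0.5]
grip_width: 81.2
```

View pics/w11.png

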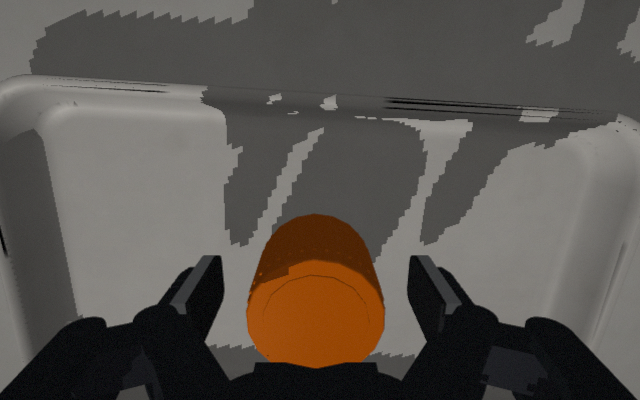

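The fingers are clear on both sides and the cap is standing on its own. Rising straight up.

```bash
python3 -m jog '[[0,0,0.005,0,0,0,-0.9],[0,0,0.015,0,0,0,-0.9],[0,0,0.03,0,0,0,-0.9],[0,0,0.05,0,0,0,-0.9],[0,0,0.075,0,0,0,-0.9],[0,0,0.1,0,0,0,-0.9],[0,0,0.13,0,0,0,-0.9],[0,0,0.16,0,0,0,-0.9],[0,0,0.19,0,0,0,-0.9],[-0.03,0.02,0.21,0,0,0,-0.9],[-0.06,0.05,0.22,0,0,0,-0.9],[-0.06,0.05,0.22,0,0,0,-0.9]]'
python3 -m jog '[[-0.03,0.03,0,0,0,0,-0.9],[-0.06,0.06,0,0,0,0,-0.9],[-0.09,0.09,0,0,0,0,-0.9],[-0.12,0.12,0,0,0,0,-0.9],[-0.14,0.15,0,0,0,0,-0.9],[-0.14,0.18,0,0,0,0,-0.9],[-0.14,0.2,0,0,0,0,-0.9],[-0.14,0.2,0,0,0,0,-0.9]]'
python3 -c "
from h import *
a=viewer.camera('top');b=viewer.camera('scene')
cv2.imwrite('pics/t12.png',a[:,:,::-1]);cv2.imwrite('pics/s12.png',b[:,:,::-1])
for n,im in(('top',a),('scene',b)):
    im0=cv2.imread(f'pics/{n}0.png')[:,:,::-1].copy()
    k,l,s,c=cv2.connectedComponentsWithStats(orange(im)); i=1+s[1:,4].argmax(); print(n,s[i],c[i]); 
    ra=[cv2.connectedComponentsWithStats(cv2.bitwise_or(cv2.inRange(cv2.cvtColor(x,cv2.COLOR_RGB2HSV),(0,150,100),(5,255,255)),cv2.inRange(cv2.cvtColor(x,cv2.COLOR_RGB2HSV),(172,150,100),(180,255,255)))) for x in(im0,im)]
    for r in ra: print([ (q[4],w.round(1).tolist()) for q,w in zip(r[2][1:],r[3][1:]) if q[4]>15])
    if n=='top': p=c[i]
    else: print(tri(ray('top',p),ray('scene',c[i])))
"
```

```text
t: 17.35
tcp_pos: [468.5, -167.4, 227.9]
ee_rot: [2.169, 2.271, 0.002]
ft_force: [1.4, -1.5, -0.9]
grip_width: 81.1
t: 18.02
tcp_pos: [331.7, 32.4, 225.4]
ee_rot: [2.166, 2.274, 0.004]
ft_force: [-0.4, -0.0, 0.6]
grip_width: 81.3
top [406 218  21  21 348] [415.93103448 227.65804598]
[(np.int32(201), [228.4, 165.3]), (np.int32(52), [315.0, 226.1])]
[(np.int32(198), [228.3, 165.1]), (np.int32(50), [315.0, 226.2])]
scene [378 160  20  24 370] [387.2972973  171.26486486]
[(np.int32(179), [227.3, 230.5]), (np.int32(59), [327.1, 228.7])]
[(np.int32(208), [227.6, 231.3]), (np.int32(58), [327.2, 228.8])]
[ 535.46012554 -224.41632827   18.95783481]
```

View pics/t12.png

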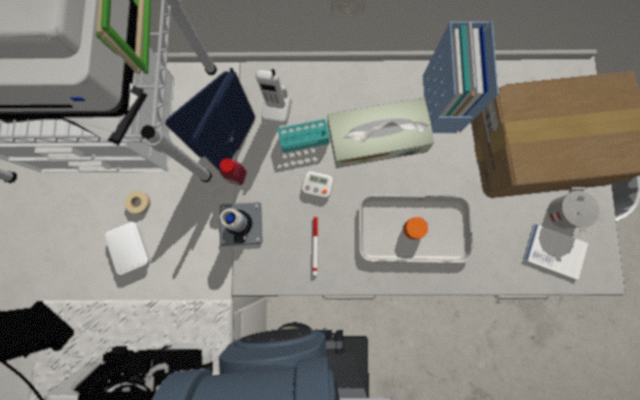

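View pics/s12.png

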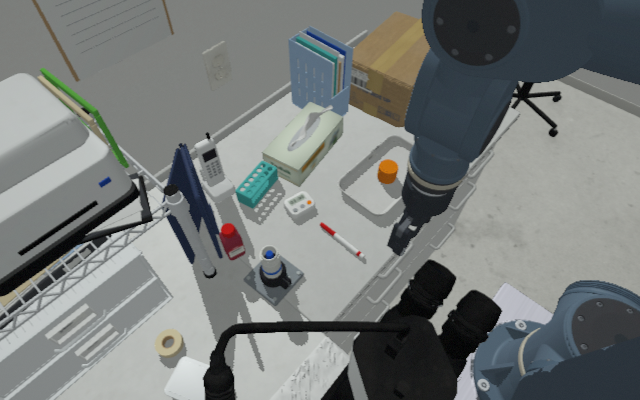

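The cap stands upright mid-tray, at pixel (416,228) in the top view. The shipper is open, and the bottle, marker, timer and tray look unmoved. The arm is clear, so I'm handing in.

```bash
python3 -c "
from plant import env
print(env.job_done())"
```

```text
the job is handed in; nothing more can be done
None
```

The shipper is open: I unscrewed the orange cap and set it open side down on the steel tray. I handed the job in after about 18 s; no verdict is reported.

- **Unscrewing:** one grip covered the whole thread, about 5.75 rad anticlockwise, with the hand rising 2.07 mm per rad, so no re-grip was needed. Sideways force on the wrist peaked at about 10 N in the readings at the end of each move, and a gentle pull then showed the cap was free.
- **Placing:** I lifted the cap straight up, well clear of the neck. I lowered it until I felt about 7 N of contact with the tray floor, then let go and backed away.
- **Final checks:** the cap stands upright near the middle of the tray, at about (535, -224), with the tray centre at about (531, -220). The arm is clear of everything. The bottle and marker moved less than 1 pixel between the first and last pictures. I judged the timer and tray only by eye; they look unmoved.
- **Disagreement:** two-camera sightings of the cap's height were about 5 mm off what was expected. It read 127 mm against 122 mm before, and 19 mm against 24 mm at the end. I put this down to shading and calibration error, because the contact height of the hand, about 5 mm, fits the cap standing flat on the tray floor.

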